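# Snap the split clip onto the dosing stand's pivot pin

## Robot

A 7-joint arm with a two-finger parallel gripper is mounted at the origin on the work surface. World frame = base frame: x ahead of the robot, y to its left, z up, the work surface at z = 0. Lengths are in m, angles in rad, forces in N, time in s.
With the tool pointing down it reaches from about 0.4 to 0.875 m from the base axis. Payload 19.3 kg.
Tool frame: the origin (TCP) lies on the centre line of the jaws, within the pads' length; the fingertips stand 8 mm ahead of it and the grasp point (between the pads) lies 11 mm behind it (bot.tip_extent is the distance from the TCP to the fingertips, in m); x points along the fingers, y is the direction in which the jaws open and shut, and the axes are right-handed (so a half turn about x gives the same grasp; the last joint's range is limited). The gripper opens to 85 mm and grips with 20 to 120 N. Pads are 22 mm wide; open, the fingers measure 114 mm over their backs; the gripper's body (76 mm by 85 mm) begins 54 mm behind the grasp point. The pads swing forward as they close: fully open they stand 13 mm farther back than shut.
Start: joints at [1.041, 0.521, -0.036, 1.599, 0.021, 1.021, -0.113], TCP at [0.277, -0.56, 0.239] pointing down, gripper open.
Joint ranges: [-2.91, 2.91], [-0.3, 2.13], [-1.5, 1.42], [0.17, 2.43], [-1.26, 4.41], [0.16, 1.93], [-2.52, 2.52]. Speed limits (rad/s): [1.89, 1.89, 2.39, 2.39, 3.01, 3.01, 3.01].

## Interface

Orientations are given as [roll, pitch, yaw] about the fixed x, y, z axes, in that order (R = Rz(yaw) Ry(pitch) Rx(roll)).
In Python, from workcell import sensors, imaging, order, bot gives the robot as it stands.
- The arm moves only by the tool arm_command, never from a script. Its argument "commands" is a list of rows, each an object of numbers: "dx", "dy", "dz": the shift along the tool's x, y, z in cm; "twist": the turn about the tool's x in rad. A call has 1 to 12 rows; each row is the pose to reach, as a shift and turn from the pose measured when the call began, along the tool's axes at that moment; what a row does not reach only later rows make up. A row lasts 1/12 s, in which the tool goes at most 41.7 mm and 7.16 degrees, less where a joint would pass 70% of its speed; a pose out of reach is approached as far as the arm can. A call with a gripper value outside its range is refused whole. "grip" is the closure, from -1 (fully open) to 1 (shut), set as the call begins (left out, the last holds). The fingers move at their own pace and stop on an object; "squeeze" is the grip in N (left out, the last holds). Time passes only in rows, so rows that repeat a pose let the fingers close. It gives the time, the measured TCP pose, the force and the opening at its end, in the units of the state.
- sensors.observe(): the state, without advancing time (a new reading comes with each control period).
- imaging.grab_frame(name): name is "scene" or "top"; returns the picture (420x560x3 uint8, red, green, blue); there is no depth.
- imaging.camera_info(name): a dict with "fx", "fy", "cx", "cy" (pixels), "dist_coeffs" ([k1, k2, p1, p2, k3] as OpenCV has them; the pictures are not rectified), "origin" and "attitude" of the camera in the world. Camera axes: x right, y down, z forward; pixel columns grow to the right and rows downward; lengths in m; the calibration is good to about 2 mm. A picture is of the moment at which its call begins. camera_info takes no time and is no camera call.
- order.job_done(): hands the job in, once; it reports no verdict.
The state is a dict: "clock": time; "qpos": joint angles; "qd": joint speeds; "joint_efforts": joint torques, N m; "position": TCP position; "tool_rot": TCP orientation; "force": force on the tool from outside, world axes, zero at the start; "moment": the same for the moment, N m; "grip_width": finger opening in m.
Only numpy, scipy, OpenCV 4.12 (cv2) and the standard library are available. Lean on these libraries where they do the work, as an engineer would, in place of code of your own. Each camera call takes 0.05 s, during which the arm holds its last target.

## Task

Take the fork tool out of its tray and use its prongs to push the split clip sideways along the arm of the dosing stand until it has snapped fully home in the groove of the pivot pin. Do not touch the clip with the gripper. Then lay the fork flat back in its tray, let go, and leave the bowl, jug and soap bar where they are.

Things in the scene. Friction and masses are not known exactly. Their poses are not given: they have to be found in the camera images.
- fork: Fork tool, about 140 g, flat in the tray. Black handle bar 90 mm long (x), 18 wide (y), 40 high; a flat steel fork head, 8 mm thick, sticks out of its front at the bottom. Origin: underside, under the handle's middle; x to the prongs, z up. Grip across the 18 mm about 28 mm above the underside, so that the fingers clear the tray rim.
- fork_face (a point): Point on the fork's underside midway between the two flat push faces of its prongs, 75 mm ahead (x) of the fork's origin. The prongs lie at |y| = 10 to 31.5 mm. Outside each push face a 5.5 mm wide lip (from |y| = 26 mm) leads 8 mm further on, so that the 48 mm wide back of the clip nests between the lips with 2 mm play a side.
- fork_middle (a point): A point on the fork's underside, in the middle of its length, 19 mm ahead (x) of the fork's origin.
- tray: Fixed grey tray, 250 mm (x) by 170 mm (y), rim 10 mm high, walls 4 mm, inner floor 4 mm above the table. Origin: under its centre.
- clip: Dark steel split clip, 58 g, 7 mm thick, flat on the stand's arm, mouth towards the pin. Origin: underside, centre of its seat (lies on the pin's axis when home). x points out of the mouth, z up. Straight back 48 mm wide (y), from x = -19 mm (rear face, to push on) to -9 mm. Two spring jaws reach to x = 18 mm: a flared mouth, then two rounded noses 13 mm apart.
- clip_back (a point): Middle of the clip's rear face, on its underside, 19 mm behind (-x) its origin. To snap the clip on, the noses must spring open past the 16 mm neck: they meet it when the clip's origin is 12 mm short of the pin and need 6 to 14 N of pushing; then the clip jumps home and stops against the neck, with 1 mm of play.
- stand: Fixed dosing stand. Origin: on the table under the pivot pin's axis; x along the arm to the cup, z up. The arm's flat aluminium top, 54 mm above the table, is 84 mm wide (y) from x = -74 to 45 mm; then a ring with a small cup, to x = 171 mm, top 72 mm high. The clip goes along +x, from the wide end to the pin. Nothing is higher than the pin's head (75 mm).
- groove (a point): The pivot pin's axis at the level of the arm's top: where the clip's origin must end. Axes as the stand's. The groove is the pin's 16 mm thick neck, 9 mm high, between the arm's top and the pin's head, which is 24 mm across and 12 mm high.
- bowl: Bystander: steel bowl, 120 mm across, 55 mm high; origin under its centre.
- jug: Bystander: white jug with a handle, 100 mm across, 130 mm high; origin under its centre.
- soap: Bystander: cream soap bar, 55 x 80 x 26 mm; origin under its centre.
Not all that is in view belongs to the job. Several things have the shape of the fork; the one meant has the colours described above. Several things have the shape of the clip; the one meant has the colours described above.

How it is judged:
By the outcome, as a careful person would: the job done as asked, in the order asked, and still so for the second after the job is handed in, with the robot touching nothing.
It also fails if it takes over 50 s, if anything falls off the work surface, if the arm or the gripper's body presses on something with over 40 N, if the wrist force passes 120 N, or if a joint passes its speed limit or range.

## Working session

There is one attempt and no reset: what is moved stays moved. The work goes in short steps, Python scripts to look and compute and a tool call to move; the robot and the scene stay as the last step left them, time stands still between calls to the robot, and variables do not carry over. Pictures are saved under pics/ and viewed, and the job is handed in when it is done.

Besides the shell and the picture viewer there is one more tool, called after "Request:" by a JSON object that holds its "op" and its "data". arm_command: Moves the arm, as the interface text tells. Its arguments: {"type":"object","properties":{"commands":{"type":"array"},"grip":{"type":"number"},"squeeze":{"type":"number"}},"required":["commands"]}

```bash
ls; mkdir -p pics; python3 - <<'E'
from workcell import sensors, imaging, order, bot
import cv2
print(sensors.observe())
for n in("scene","top"):
    print(imaging.camera_info(n)); cv2.imwrite(f"pics/{n}0.png",imaging.grab_frame(n)[:,:,::-1])
E
```

```text
pics
{'clock': 0.0, 'qpos': array([ 1.04079456,  0.5220183 , -0.03633461,  1.5999937 ,  0.02117379,
        1.02109555, -0.11278961]), 'qd': array([-0.0001    ,  0.00289873, -0.00099657, -0.00055298,  0.00206946,
        0.00034407, -0.00121129]), 'joint_efforts': array([-3.97076510e-04, -9.27120781e+01,  1.97973222e+00, -3.69917858e+01,
        1.79400895e-02,  8.43534566e-03,  2.63538013e-06]), 'position': array([ 0.27719079, -0.5598085 ,  0.23872809]), 'tool_rot': array([-1.52253655,  1.5696652 ,  2.07885056]), 'force': array([-0.80405992,  0.13466215, -0.22822549]), 'moment': array([ 0.00786131,  0.00945774, -0.00745726]), 'grip_width': 0.08538636476066935}
{'fx': 393.62476413887083, 'fy': 393.62476413887083, 'cx': 281.97863106716943, 'cy': 208.84750571489218, 'dist_coeffs': array([-0.08433036,  0.        ,  0.        ,  0.        ,  0.        ]), 'origin': array([1.22995143, 0.27952006, 0.71370787]), 'attitude': array([-2.280172  , -0.01536926,  1.95536115])}
{'fx': 380.6688117598938, 'fy': 380.6688117598938, 'cx': 278.42842456085805, 'cy': 212.28698763555934, 'dist_coeffs': array([-0.01707843,  0.        ,  0.        ,  0.        ,  0.        ]), 'origin': array([ 0.4407923 , -0.01533867,  1.07128461]), 'attitude': array([-3.0261605 ,  0.00968636, -1.57851393])}
```

View pics/scene0.png

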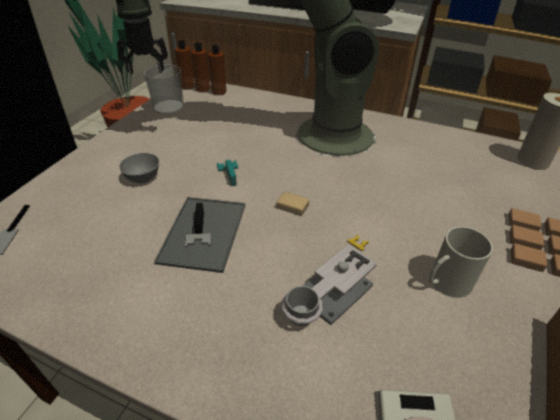

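View pics/top0.png

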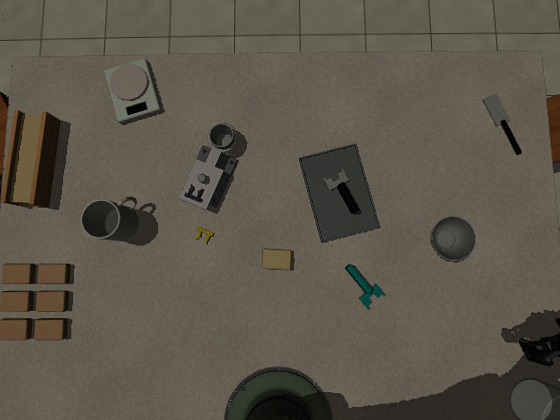

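The fork (black handle, steel head) is in the tray at about top (343,190). The stand is at about (210,175), with the dark clip at about (195,192) near its wide end. The teal fork and the yellow clip are decoys. I'll enlarge these areas.

```bash
python3 - <<'E'
import cv2
a=cv2.imread("pics/top0.png")
def crop(im,x0,y0,w,h,s,n):
    c=cv2.resize(im[y0:y0+h,x0:x0+w],None,fx=s,fy=s,interpolation=cv2.INTER_CUBIC)
    c=cv2.convertScaleAbs(c,alpha=1.5,beta=10)
    for i in range(0,w,10): cv2.putText(c,str(x0+i),(i*s,8),0,.3,(0,255,255)); cv2.line(c,(i*s,10),(i*s,16),(0,255,255))
    for i in range(0,h,10): cv2.putText(c,str(y0+i),(0,i*s+4),0,.3,(0,255,255))
    cv2.imwrite("pics/"+n,c)
crop(a,175,115,75,100,6,"c_stand.png")
crop(a,295,140,90,105,5,"c_tray.png")
b=cv2.imread("pics/scene0.png")
crop(b,275,225,110,100,6,"s_stand.png")
crop(b,150,190,100,85,6,"s_tray.png")
E
```

```text
(no output)
```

View pics/c_stand.png

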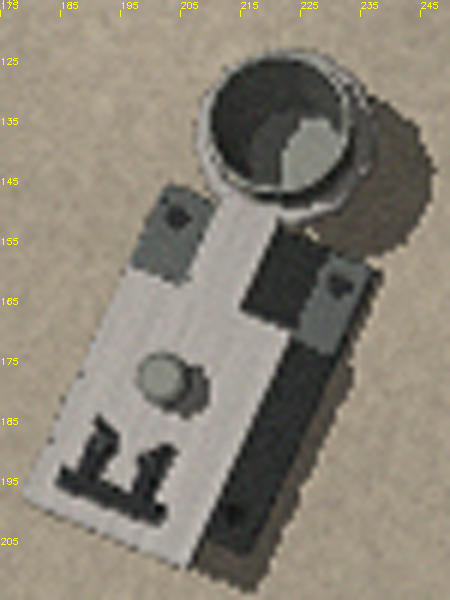

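View pics/c_tray.png

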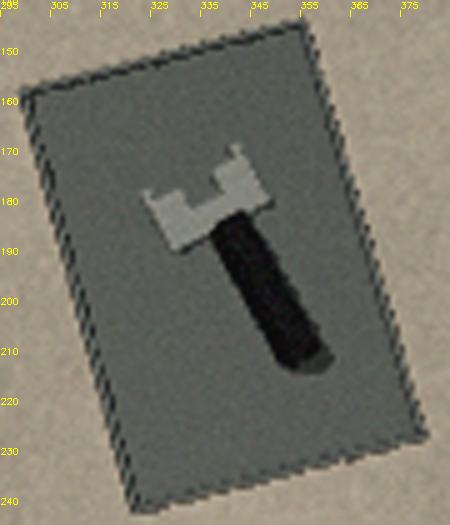

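View pics/s_stand.png

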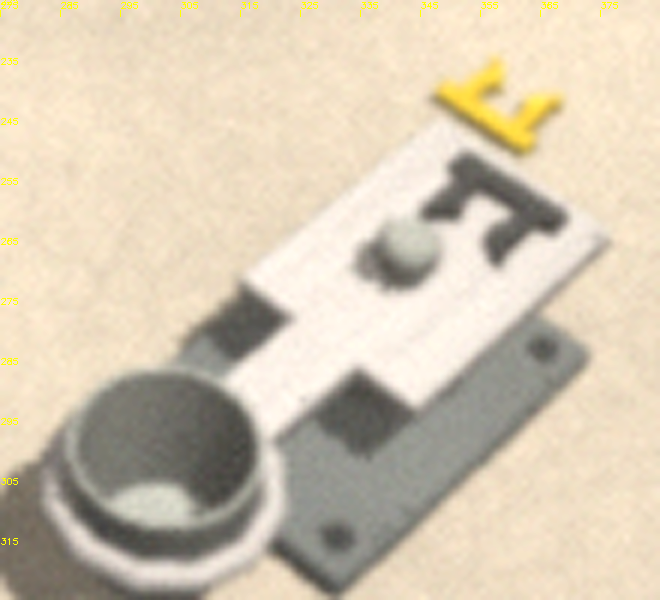

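View pics/s_tray.png

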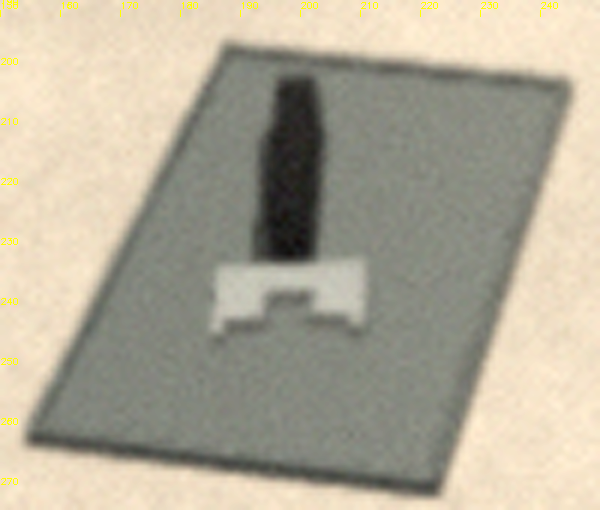

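```bash
cat > h.py <<'E'
from workcell import sensors, imaging, order, bot
import cv2, numpy as np
from scipy.optimize import least_squares
from scipy.spatial.transform import Rotation as R
I={n:imaging.camera_info(n) for n in("scene","top")}
def proj(n,P):
    c=I[n]; Rm=R.from_euler('xyz',c['attitude']).as_matrix()
    pc=(np.atleast_2d(P)-c['origin'])@Rm
    K=np.array([[c['fx'],0,c['cx']],[0,c['fy'],c['cy']],[0,0,1]])
    return cv2.projectPoints(pc,np.zeros(3),np.zeros(3),K,c['dist_coeffs'])[0].reshape(-1,2)
def unc(p,crop): x0,y0,s=crop; return (np.array(p,float)+.5)/s-.5+[x0,y0]
def fit(obs,z0,x0,mm=True):
    # obs: list (cam, crop, (px,py), (x,y,z) mm local)
    def W(v,l): 
        c,s=np.cos(v[2]),np.sin(v[2]); l=np.array(l)/1000
        return np.array([v[0]+c*l[0]-s*l[1],v[1]+s*l[0]+c*l[1],z0+l[2]])
    f=lambda v:np.concatenate([proj(o[0],W(v,o[3]))[0]-unc(o[2],o[1]) for o in obs])
    r=least_squares(f,x0,loss='soft_l1')
    print(np.round(r.x,4),'yawdeg',round(np.degrees(r.x[2]),2)); print(np.round(f(r.x).reshape(-1,2),1).tolist())
    return r.x
def crop(im,x0,y0,w,h,s,n):
    c=cv2.resize(im[y0:y0+h,x0:x0+w],None,fx=s,fy=s,interpolation=cv2.INTER_CUBIC)
    c=cv2.convertScaleAbs(c,alpha=1.5,beta=10)
    cv2.imwrite("pics/"+n,c)
E
python3 - <<'E'
from h import *
T=(175,115,6);S=(275,225,6)
st=[("top",T,(22,495),(-74,42,54)),("top",T,(187,570),(-74,-42,54)),("top",T,(293,343),(45,-42,54)),("top",T,(135,262),(45,42,54)),("top",T,(163,377),(0,0,75)),
("scene",S,(610,240),(-74,42,54)),("scene",S,(445,122),(-74,-42,54)),("scene",S,(415,410),(45,42,54)),("scene",S,(240,283),(45,-42,54)),("scene",S,(413,243),(0,0,75))]
for k in(st,st[:5],st[5:]): fit(k,0,[.5,.2,-.4])
print('clip')
cl=[("top",T,(57,487),(-19,24,7)),("top",T,(164,526),(-19,-24,7)),("top",T,(64,463),(-9,24,7)),("top",T,(169,502),(-9,-24,7)),
("scene",S,(568,213),(-19,24,7)),("scene",S,(468,150),(-19,-24,7))]
for k in(cl,cl[:4]):fit(k,.054,[.5,.2,-.4])
T=(295,140,5);S=(150,190,6)
print('fork')
fk=[("top",T,(143,192),(83,31.5,8)),("top",T,(239,145),(83,-31.5,8)),("top",T,(232,215),(45,0,40)),("top",T,(285,370),(-45,9,40)),
("scene",S,(363,328),(83,31.5,8)),("scene",S,(213,330),(83,-31.5,8))]
for k in(fk,fk[:2]+fk[4:],fk[:2]): v=fit(k,.004,[.5,-.15,.4])
tr=[("top",T,(22,93),(125,85,10)),("top",T,(307,22),(125,-85,10)),("top",T,(428,437),(-125,-85,10)),("top",T,(135,513),(-125,85,10))]
fit(tr,0,[.5,-.15,.3])
E
```

```text
[ 0.6536  0.1989 -0.4239] yawdeg -24.29
[[-0.9, -0.2], [-0.5, -0.4], [0.3, -2.1], [-1.1, -0.6], [-0.5, -0.6], [1.2, -1.3], [-0.4, -1.3], [-0.2, -0.1], [-0.7, -1.5], [-0.4, -1.3]]
[ 0.6515  0.1971 -0.437 ] yawdeg -25.04
[[-0.5, 0.2], [-0.2, 0.4], [1.1, -1.1], [-0.2, -0.0], [0.1, 0.1]]
[ 0.6566  0.2002 -0.4219] yawdeg -24.17
[[1.5, -0.3], [-0.2, -0.3], [0.1, 1.2], [-0.5, -0.3], [-0.2, -0.1]]
clip
[ 0.6151  0.2184 -0.3785] yawdeg -21.69
[[-0.1, -0.4], [-1.6, -0.6], [0.2, 0.2], [-1.0, 0.0], [-0.3, -0.6], [-0.9, -1.0]]
[ 0.6146  0.2171 -0.3557] yawdeg -20.38
[[0.5, -0.0], [-0.8, -0.5], [0.6, 0.5], [-0.3, 0.0]]
fork
[ 0.599  -0.1949  0.4318] yawdeg 24.74
[[-0.7, -0.3], [0.1, -0.2], [-0.8, 0.2], [0.3, 0.1], [-0.1, -0.5], [-0.5, -0.3]]
[ 0.5989 -0.1951  0.4377] yawdeg 25.08
[[-0.7, -0.2], [0.0, -0.2], [0.0, -0.6], [-0.4, -0.3]]
[ 0.5988 -0.1971  0.4511] yawdeg 25.85
[[-0.3, 0.1], [0.3, -0.1]]
[ 0.6194 -0.1776  0.2437] yawdeg 13.96
[[-0.3, -0.5], [0.1, -0.8], [0.2, 0.5], [0.0, 0.6]]
```

```bash
cat >> h.py <<'E'
def plan(xy,z,yaw):
    """target TCP xy, z, tool-y axis direction = yaw+90deg (mod 180)"""
    s=sensors.observe(); M=R.from_euler('xyz',s['tool_rot']).as_matrix()
    d=M.T@(np.array([*xy,z])-s['position'])*100
    w=np.array([-np.sin(yaw),np.cos(yaw),0]); l=M.T@w
    a=np.arctan2(l[2],l[1]); a=(a+np.pi/2)%np.pi-np.pi/2
    print('t',round(s['clock'],2),'pos',np.round(s['position'],4),'axes x',np.round(M[:,0],3),'y',np.round(M[:,1],3))
    print('d cm',np.round(d,2),'twist',round(a,3),'q7',round(s['qpos'][6],3),'force',np.round(s['force'],1),'w',round(s['grip_width'],4))
E
python3 - <<'E'
from h import *
plan((.599,-.195),.12,np.radians(25))
E
```

```text
t 0.1 pos [ 0.2772 -0.5598  0.2388] axes x [-0.001  0.001 -1.   ] y [ 0.444 -0.896 -0.001]
d cm [ 11.9  -18.4  -45.03] twist 0.023 q7 -0.113 force [-0.1  0.7 -0.1] w 0.0852
```

Request:
{"op": "arm_command", "data": {"commands": [{"dx": 4,"dy": -18.4,"dz": -45.0,"twist": 0.023},{"dx": 4,"dy": -18.4,"dz": -45.0,"twist": 0.023},{"dx": 6,"dy": -18.4,"dz": -45.0,"twist": 0.023},{"dx": 8,"dy": -18.4,"dz": -45.0,"twist": 0.023},{"dx": 8,"dy": -18.4,"dz": -45.0,"twist": 0.023},{"dx": 8,"dy": -18.4,"dz": -45.0,"twist": 0.023},{"dx": 8,"dy": -18.4,"dz": -45.0,"twist": 0.023},{"dx": 8,"dy": -18.4,"dz": -45.0,"twist": 0.023},{"dx": 8,"dy": -18.4,"dz": -45.0,"twist": 0.023},{"dx": 8,"dy": -18.4,"dz": -45.0,"twist": 0.023},{"dx": 8,"dy": -18.4,"dz": -45.0,"twist": 0.023},{"dx": 8,"dy": -18.4,"dz": -45.0,"twist": 0.023}], "grip": -1, "squeeze": 80}}

```text
clock: 1.1
position: [0.6002, -0.1923, 0.1582]
tool_rot: [-1.56, 1.569, 2.02]
force: [0.8, -0.5, 0.8]
grip_width: 0.0852
```

```bash
python3 - <<'E'
from h import *
plan((.599,-.195),.08,np.radians(25))
E
```

```text
t 1.1 pos [ 0.6002 -0.1923  0.1582] axes x [-0.001  0.002 -1.   ] y [ 0.424 -0.906 -0.002]
d cm [7.82 0.21 0.23] twist 0.002 q7 -0.973 force [ 0.8 -0.5  0.8] w 0.0852
```

Request:
{"op": "arm_command", "data": {"commands": [{"dx": 3,"dy": 0.2,"dz": 0.1},{"dx": 6,"dy": 0.2,"dz": 0.2},{"dx": 9,"dy": 0.2,"dz": 0.2},{"dx": 11,"dy": 0.2,"dz": 0.2},{"dx": 12.5,"dy": 0.2,"dz": 0.2},{"dx": 13.4,"dy": 0.2,"dz": 0.2},{"dx": 13.7,"dy": 0.2,"dz": 0.2},{"dx": 13.7,"dy": 0.2,"dz": 0.2},{"dx": 13.7,"dy": 0.2,"dz": 0.2}]}}

```text
validation failed for argument at $.co...
```

```bash
python3 - <<'E'
from h import *
plan((.599,-.195),.021,np.radians(25))
crop(imaging.grab_frame("top")[:,:,::-1],295,140,90,105,5,"t1.png")
E
```

```text
t 1.1 pos [ 0.6002 -0.1923  0.1582] axes x [-0.001  0.002 -1.   ] y [ 0.424 -0.906 -0.002]
d cm [13.72  0.22  0.23] twist 0.002 q7 -0.973 force [ 0.8 -0.5  0.8] w 0.0852
```

View pics/t1.png

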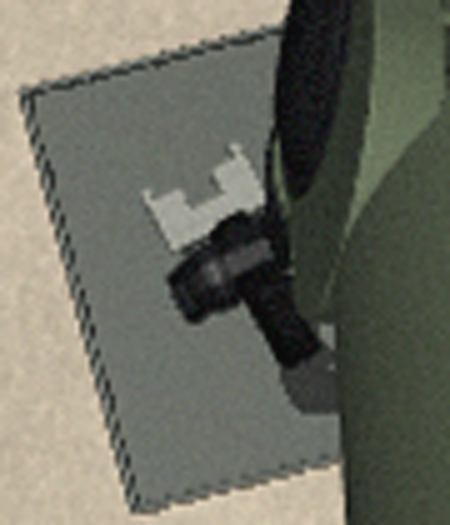

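The picture shows the gripper above the handle, with the fork still in its place (lip tips at crop (147,190) and (238,147)). The call was refused because its rows had no twist value, so I'm sending it again with twist included.

Request:
{"op": "arm_command", "data": {"commands": [{"dx": 3,"dy": 0.2,"dz": 0.1,"twist": 0},{"dx": 6,"dy": 0.2,"dz": 0.2,"twist": 0},{"dx": 9,"dy": 0.2,"dz": 0.2,"twist": 0},{"dx": 11,"dy": 0.2,"dz": 0.2,"twist": 0},{"dx": 12.5,"dy": 0.2,"dz": 0.2,"twist": 0},{"dx": 13.4,"dy": 0.2,"dz": 0.2,"twist": 0},{"dx": 13.7,"dy": 0.2,"dz": 0.2,"twist": 0},{"dx": 13.7,"dy": 0.2,"dz": 0.2,"twist": 0},{"dx": 13.7,"dy": 0.2,"dz": 0.2,"twist": 0}]}}

```text
clock: 1.9
position: [0.6032, -0.1877, 0.0207]
tool_rot: [-2.198, 1.566, 1.388]
force: [-0.4, 0.1, 0.0]
grip_width: 0.0854
```

```bash
python3 - <<'E'
from h import *
plan((.599,-.195),.021,np.radians(25))
crop(imaging.grab_frame("scene")[:,:,::-1],150,160,110,115,5,"s1.png")
E
```

```text
t 1.9 pos [ 0.6032 -0.1877  0.0207] axes x [ 0.001  0.005 -1.   ] y [ 0.43  -0.903 -0.004]
d cm [-0.04  0.47  0.69] twist 0.008 q7 -0.994 force [-0.4  0.1  0. ] w 0.0854
```

View pics/s1.png

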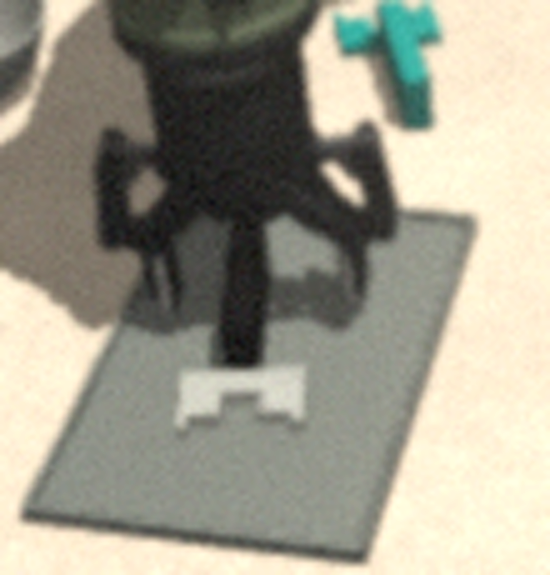

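The fingers straddle the handle at crop (240,270). The TCP is about 8 mm off the target, so I'm correcting that, then closing.

Request:
{"op": "arm_command", "data": {"commands": [{"dx": 0,"dy": 0.47,"dz": 0.5,"twist": 0.008},{"dx": 0,"dy": 0.47,"dz": 0.7,"twist": 0.008},{"dx": 0,"dy": 0.47,"dz": 0.7,"twist": 0.008},{"dx": 0,"dy": 0.47,"dz": 0.7,"twist": 0.008}]}}

```text
clock: 2.28
position: [0.599, -0.1954, 0.0213]
tool_rot: [-2.373, 1.566, 1.204]
force: [0.3, 0.5, 0.2]
grip_width: 0.0853
```

Request:
{"op": "arm_command", "data": {"commands": [{"dx": 0,"dy": 0,"dz": 0,"twist": 0},{"dx": 0,"dy": 0,"dz": 0,"twist": 0},{"dx": 0,"dy": 0,"dz": 0,"twist": 0},{"dx": 0,"dy": 0,"dz": 0,"twist": 0},{"dx": 0,"dy": 0,"dz": 0,"twist": 0},{"dx": 0,"dy": 0,"dz": 0,"twist": 0},{"dx": 0,"dy": 0,"dz": 0,"twist": 0},{"dx": 0,"dy": 0,"dz": 0,"twist": 0},{"dx": 0,"dy": 0,"dz": 0,"twist": 0},{"dx": 0,"dy": 0,"dz": 0,"twist": 0}], "grip": 1, "squeeze": 80}}

```text
clock: 3.12
position: [0.5992, -0.1954, 0.0215]
tool_rot: [-2.446, 1.566, 1.131]
force: [-0.8, 0.4, 5.4]
grip_width: 0.0167
```

```bash
python3 - <<'E'
from h import *
plan((.599,-.195),.021,np.radians(25))
E
```

```text
t 3.12 pos [ 0.5992 -0.1954  0.0215] axes x [ 0.002  0.005 -1.   ] y [ 0.422 -0.907 -0.003]
d cm [ 0.05 -0.05 -0.  ] twist -0.001 q7 -0.988 force [-0.8  0.4  5.4] w 0.0167
```

Request:
{"op": "arm_command", "data": {"commands": [{"dx": -1,"dy": 0,"dz": 0,"twist": 0},{"dx": -2.5,"dy": 0,"dz": 0,"twist": 0},{"dx": -4.5,"dy": 0,"dz": 0,"twist": 0},{"dx": -6.5,"dy": 0,"dz": 0,"twist": 0},{"dx": -8.5,"dy": 0,"dz": 0,"twist": 0},{"dx": -10,"dy": 0,"dz": 0,"twist": 0},{"dx": -11,"dy": 0,"dz": 0,"twist": 0},{"dx": -11.5,"dy": 0,"dz": 0,"twist": 0},{"dx": -11.5,"dy": 0,"dz": 0,"twist": 0}]}}

```text
clock: 3.87
position: [0.5992, -0.196, 0.1374]
tool_rot: [-2.649, 1.565, 0.928]
force: [-0.3, 0.4, -1.6]
grip_width: 0.0168
```

```bash
python3 - <<'E'
from h import *
a=np.radians(-24.5);u=np.array([np.cos(a),np.sin(a)])
plan(np.array([.6545,.198])-u*.155,.12,a)
crop(imaging.grab_frame("scene")[:,:,::-1],150,130,110,115,5,"s2.png")
E
```

```text
t 3.87 pos [ 0.5992 -0.196   0.1374] axes x [ 0.003  0.004 -1.   ] y [ 0.422 -0.907 -0.003]
d cm [  1.91 -45.16 -11.56] twist 0.863 q7 -0.97 force [-0.3  0.4 -1.6] w 0.0168
```

View pics/s2.png

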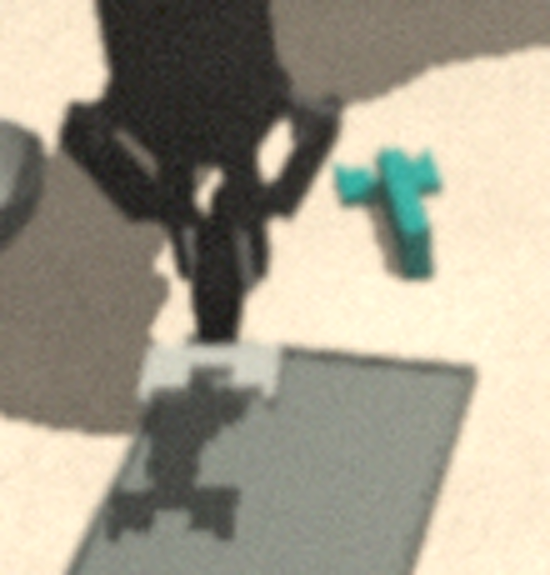

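The fork is held level and clear of the tray; its head is at crop (210,370). Before carrying it across I'm checking where the jug's handle is.

```bash
python3 - <<'E'
from h import *
a=cv2.imread("pics/top0.png");b=cv2.imread("pics/scene0.png")
t=cv2.resize(a[185:250,70:220],None,fx=5,fy=5,interpolation=cv2.INTER_CUBIC)
s=cv2.resize(b[215:315,400:550],None,fx=4,fy=4,interpolation=cv2.INTER_CUBIC)
o=np.zeros((325,750,3),np.uint8);o[:]=t;
cv2.imwrite("pics/j1.png",o);cv2.imwrite("pics/j2.png",s)
J=[("top",(0,0,1),(101,219),(0,0,130)),("scene",(0,0,1),(465,246),(0,0,130))]
f=lambda v:np.concatenate([(proj(o[0],[v[0],v[1],.13])[0]-o[2]) for o in J])
print(least_squares(f,[.5,.4]).x)
for z in(.03,.07,.11):
  f=lambda v:proj("top",[v[0],v[1],z])[0]-[138,202]; f2=lambda v:proj("scene",[v[0],v[1],z])[0]-[434,275]
  print(z,least_squares(f,[.5,.4]).x,least_squares(f2,[.5,.4]).x)
E
```

```text
[0.54404985 0.43600638]
0.03 [0.59383614 0.38386058] [0.56638655 0.3957857 ]
0.07 [0.5879571  0.36852571] [0.60520809 0.38898364]
0.11 [0.58207806 0.35319083] [0.64402964 0.38218157]
```

View pics/j1.png

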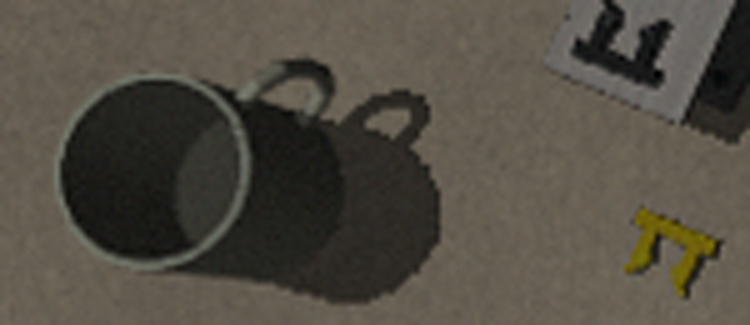

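View pics/j2.png

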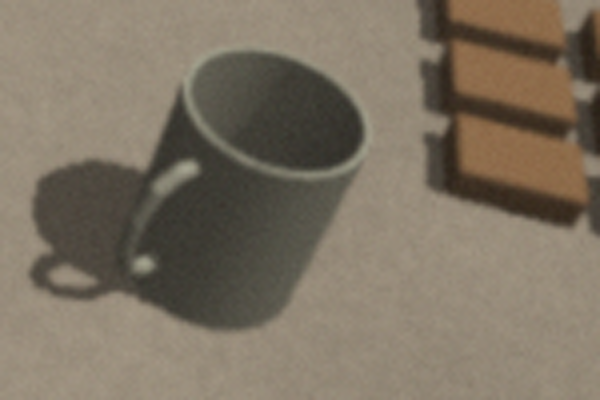

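Request:
{"op": "arm_command", "data": {"commands": [{"dx": 0.5,"dy": -2,"dz": -0.5,"twist": 0.06},{"dx": 0.5,"dy": -5,"dz": -1.2,"twist": 0.12},{"dx": 0.5,"dy": -9,"dz": -2.2,"twist": 0.2},{"dx": 0.5,"dy": -13,"dz": -3.3,"twist": 0.28},{"dx": 0.5,"dy": -17,"dz": -4.3,"twist": 0.36},{"dx": 0.5,"dy": -21,"dz": -5.4,"twist": 0.44},{"dx": 0.5,"dy": -25,"dz": -6.4,"twist": 0.52},{"dx": 0.5,"dy": -29,"dz": -7.4,"twist": 0.6},{"dx": 0.5,"dy": -33,"dz": -8.4,"twist": 0.68},{"dx": 0.5,"dy": -37,"dz": -9.4,"twist": 0.76},{"dx": 0.5,"dy": -39,"dz": -10,"twist": 0.8},{"dx": 0.5,"dy": -39,"dz": -10,"twist": 0.8}]}}

```text
clock: 4.92
position: [0.5228, 0.2058, 0.1319]
tool_rot: [-1.264, 1.565, 1.517]
force: [-0.5, -0.0, -0.8]
grip_width: 0.017
```

```bash
python3 - <<'E'
from h import *
a=np.radians(-24.5);u=np.array([np.cos(a),np.sin(a)])
plan(np.array([.6545,.198])-u*.165,.10,a)
E
```

```text
t 4.92 pos [0.5228 0.2058 0.1319] axes x [ 0.     0.006 -1.   ] y [-0.352 -0.936 -0.006]
d cm [ 3.22 -5.01  3.86] twist 0.068 q7 -2.312 force [-0.5 -0.  -0.8] w 0.017
```

Request:
{"op": "arm_command", "data": {"commands": [{"dx": 0.5,"dy": -1.2,"dz": 1,"twist": 0.02},{"dx": 1,"dy": -2.5,"dz": 2,"twist": 0.04},{"dx": 1.5,"dy": -3.8,"dz": 3,"twist": 0.055},{"dx": 2,"dy": -4.8,"dz": 3,"twist": 0.068},{"dx": 2,"dy": -5,"dz": 3,"twist": 0.068},{"dx": 2,"dy": -5,"dz": 3,"twist": 0.068},{"dx": 2,"dy": -5,"dz": 3,"twist": 0.068}]}}

```text
clock: 5.5
position: [0.5128, 0.2621, 0.112]
tool_rot: [-1.18, 1.566, 1.533]
force: [-0.4, -0.5, -0.7]
grip_width: 0.0167
```

```bash
python3 - <<'E'
from h import *
a=np.radians(-24.5);u=np.array([np.cos(a),np.sin(a)])
plan(np.array([.6545,.198])-u*.155,.0735,a)
print(sensors.observe()['qpos'].round(3))
for n,c in(("top",(160,110,110,120,5)),("scene",(270,200,130,110,5))):
    crop(imaging.grab_frame(n)[:,:,::-1],*c,n+"3.png")
E
```

```text
t 5.5 pos [0.5128 0.2621 0.112 ] axes x [ 0.     0.005 -1.   ] y [-0.415 -0.91  -0.005]
d cm [ 3.85 -0.03 -0.06] twist -0.001 q7 -2.446 force [-0.4 -0.5 -0.7] w 0.0167
[-0.678  0.616  0.149  1.844 -0.142  0.689 -2.446]
```

View pics/top3.png

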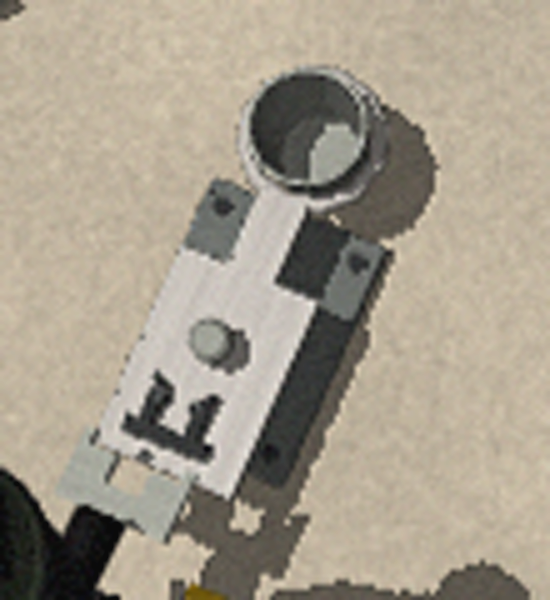

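View pics/scene3.png

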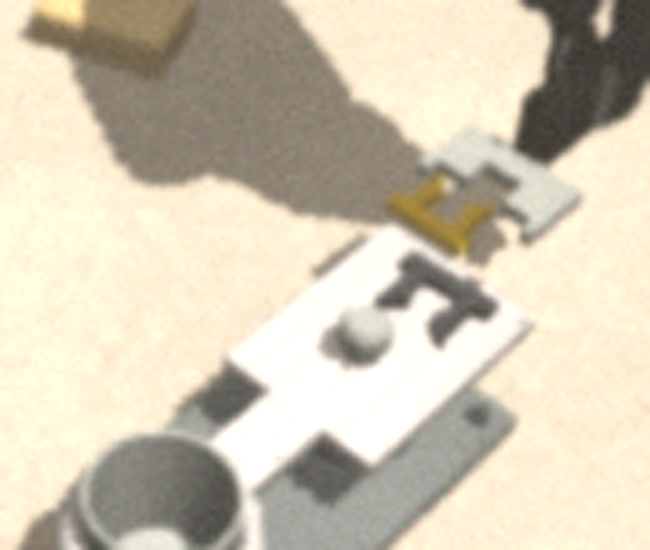

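```bash
python3 - <<'E'
from h import *
T=(160,110,5);S=(270,200,5)
z=.0945
fk=[("top",T,(93,429),(83,31.5,8)),("top",T,(196,476),(83,-31.5,8)),("top",T,(57,494),(45,31.5,8)),("top",T,(166,541),(45,-31.5,8)),
("scene",S,(524,242),(83,31.5,8)),("scene",S,(424,165),(83,-31.5,8)),("scene",S,(582,197),(45,31.5,8)),("scene",S,(474,125),(45,-31.5,8))]
for k in (fk,fk[:4],fk[4:]):fit(k,z,[.51,.26,-.42])
print('stand+clip')
st=[("top",T,(100,440),(-74,42,54)),("top",T,(235,499),(-74,-42,54)),("top",T,(320,298),(45,-42,54)),("top",T,(182,248),(45,42,54)),("top",T,(211,340),(0,0,75)),
("scene",S,(533,324),(-74,42,54)),("scene",S,(392,226),(-74,-42,54)),("scene",S,(370,466),(45,42,54)),("scene",S,(227,360),(45,-42,54)),("scene",S,(367,325),(0,0,75))]
for k in(st,st[:5],st[5:]):fit(k,0,[.65,.2,-.42])
cl=[("top",T,(125,425),(-19,24,7)),("top",T,(212,466),(-19,-24,7)),("top",T,(131,408),(-9,24,7)),("top",T,(216,446),(-9,-24,7)),
("scene",S,(496,297),(-19,24,7)),("scene",S,(411,252),(-19,-24,7)),("scene",S,(489,320),(-9,24,7)),("scene",S,(400,270),(-9,-24,7))]
for k in(cl,cl[:4],cl[4:]):fit(k,.054,[.65,.2,-.42])
E
```

```text
[ 0.5151  0.2632 -0.4663] yawdeg -26.72
[[-0.8, -1.5], [0.1, -0.3], [-0.5, -1.4], [-0.7, -0.1], [0.8, -1.5], [-1.2, -1.4], [-0.1, -0.6], [-0.3, -0.9]]
[ 0.5119  0.26   -0.4298] yawdeg -24.62
[[-0.8, -0.4], [0.5, 0.1], [-0.0, -0.1], [0.2, 0.5]]
[ 0.5189  0.2652 -0.4831] yawdeg -27.68
[[0.7, -0.3], [-1.0, -0.5], [0.1, 0.7], [0.0, 0.1]]
stand+clip
[ 0.6538  0.1984 -0.4013] yawdeg -22.99
[[-1.7, -0.3], [-0.4, -0.3], [0.1, -0.1], [-0.3, -1.5], [-0.4, -0.9], [0.6, -1.7], [-0.7, -1.3], [0.3, 0.1], [-1.3, -0.9], [-0.2, -0.8]]
[ 0.6523  0.1972 -0.3882] yawdeg -22.24
[[-1.0, 0.6], [0.4, 0.2], [0.4, 0.2], [-0.1, -0.8], [0.1, -0.3]]
[ 0.6562  0.1995 -0.4153] yawdeg -23.8
[[1.1, -0.5], [-0.0, -0.4], [0.1, 1.1], [-1.2, -0.3], [-0.0, 0.1]]
[ 0.6161  0.2182 -0.3889] yawdeg -22.28
[[-0.6, 0.2], [-1.7, -1.4], [-0.3, 0.2], [-1.0, -0.9], [0.0, 0.9], [-0.2, -1.1], [-1.2, -1.3], [-0.6, -2.4]]
[ 0.6146  0.2153 -0.4341] yawdeg -24.87
[[0.4, 0.3], [-1.1, -0.7], [0.8, 0.3], [-0.2, -0.0]]
[ 0.6192  0.2213 -0.308 ] yawdeg -17.65
[[0.9, 1.4], [-0.3, 0.3], [0.0, -0.6], [-0.5, -0.8]]
```

The fork is about 10 mm behind the clip and lined up with it: the lip tips are at top crop (93,429) and (196,476), and the ends of the clip's rear are at (125,425) and (212,466). I'm lowering it beside the arm's end.

Request:
{"op": "arm_command", "data": {"commands": [{"dx": 1,"dy": 0,"dz": 0,"twist": 0},{"dx": 2,"dy": 0,"dz": 0,"twist": 0},{"dx": 3,"dy": 0,"dz": 0,"twist": 0},{"dx": 3.5,"dy": 0,"dz": 0,"twist": 0},{"dx": 3.8,"dy": 0,"dz": 0,"twist": 0},{"dx": 3.85,"dy": 0,"dz": 0,"twist": 0},{"dx": 3.85,"dy": 0,"dz": 0,"twist": 0}]}}

```text
clock: 6.18
position: [0.5128, 0.2622, 0.0737]
tool_rot: [-1.203, 1.565, 1.51]
force: [-0.3, 0.1, -0.6]
grip_width: 0.0169
```

```bash
python3 - <<'E'
from h import *
a=np.radians(-24.3);u=np.array([np.cos(a),np.sin(a)])
plan(np.array([.6525,.1985])-u*.154,.0735,a)
for n,c in(("top",(165,160,70,75,8)),("scene",(325,215,80,65,8))):
    crop(imaging.grab_frame(n)[:,:,::-1],*c,n+"4.png")
E
```

```text
t 6.18 pos [0.5128 0.2622 0.0737] axes x [ 0.     0.005 -1.   ] y [-0.416 -0.909 -0.005]
d cm [0.02 0.06 0.04] twist -0.005 q7 -2.437 force [-0.3  0.1 -0.6] w 0.0169
```

View pics/top4.png

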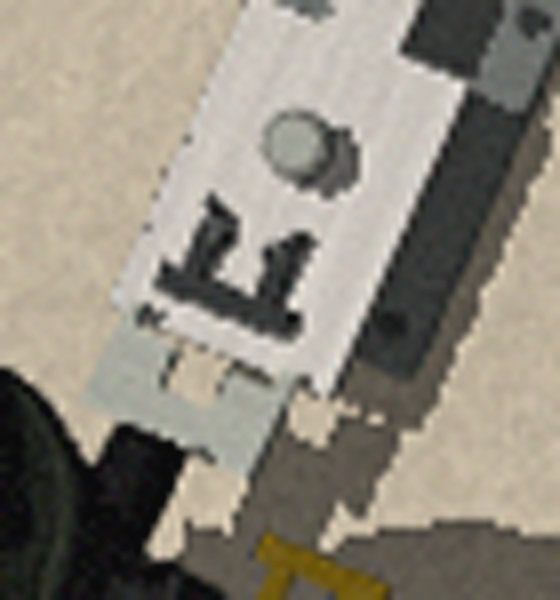

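View pics/scene4.png

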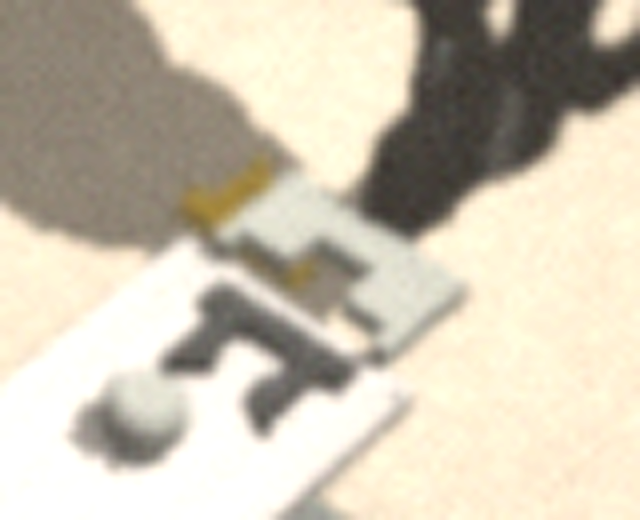

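The fork head sits level just above the arm's end. The clip's rear face, at top crop (157,283)–(300,337), lies between the two lips at about (127,310) and (300,375). I'm pushing 30 mm now.

Request:
{"op": "arm_command", "data": {"commands": [{"dx": 0,"dy": 0,"dz": -0.4,"twist": 0},{"dx": 0,"dy": 0,"dz": -0.8,"twist": 0},{"dx": 0,"dy": 0,"dz": -1.1,"twist": 0},{"dx": 0,"dy": 0,"dz": -1.4,"twist": 0},{"dx": 0,"dy": 0,"dz": -1.7,"twist": 0},{"dx": 0,"dy": 0,"dz": -2.0,"twist": 0},{"dx": 0,"dy": 0.05,"dz": -2.3,"twist": 0},{"dx": 0,"dy": 0.05,"dz": -2.6,"twist": 0},{"dx": 0,"dy": 0.1,"dz": -2.8,"twist": 0},{"dx": 0,"dy": 0.1,"dz": -3.0,"twist": 0},{"dx": 0,"dy": 0.1,"dz": -3.0,"twist": 0}]}}

```text
clock: 7.2
position: [0.5402, 0.2487, 0.0741]
tool_rot: [-1.326, 1.565, 1.386]
force: [0.4, -1.0, -1.0]
grip_width: 0.017
```

```bash
python3 - <<'E'
from h import *
a=np.radians(-24.3);u=np.array([np.cos(a),np.sin(a)])
plan(np.array([.6525,.1985])-u*.094,.0735,a)
for n,c in(("top",(165,160,70,75,8)),("scene",(325,215,80,65,8))):
    crop(imaging.grab_frame(n)[:,:,::-1],*c,n+"5.png")
E
```

```text
t 7.2 pos [0.5402 0.2487 0.0741] axes x [ 0.001  0.006 -1.   ] y [-0.416 -0.909 -0.006]
d cm [ 0.05 -0.06 -2.9 ] twist -0.005 q7 -2.399 force [ 0.4 -1.  -1. ] w 0.017
```

View pics/top5.png

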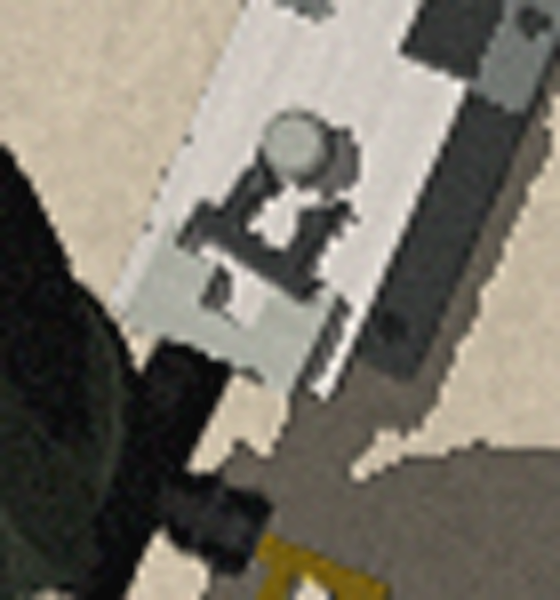

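View pics/scene5.png

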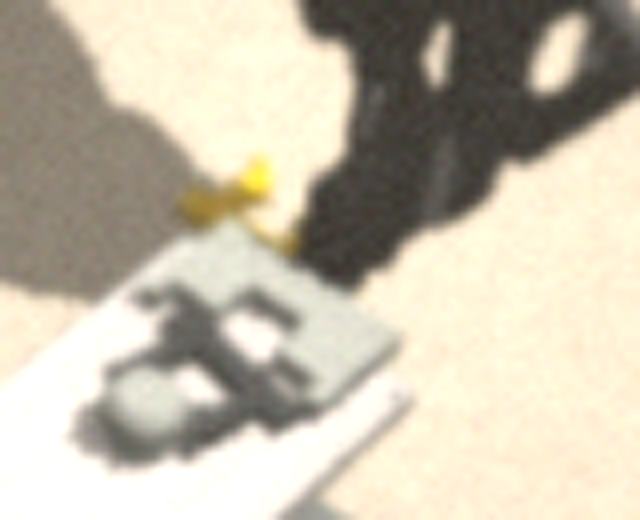

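The clip is nested between the lips and square to the fork: its rear face runs from top crop (180,240) to (312,298), and its mouth is reaching the pin's head at (297,143). Continuing the push.

Request:
{"op": "arm_command", "data": {"commands": [{"dx": 0.05,"dy": 0,"dz": -0.2,"twist": 0},{"dx": 0.05,"dy": 0,"dz": -0.4,"twist": 0},{"dx": 0.05,"dy": 0,"dz": -0.6,"twist": 0},{"dx": 0.05,"dy": 0,"dz": -0.8,"twist": 0},{"dx": 0.05,"dy": 0,"dz": -1.0,"twist": 0},{"dx": 0.05,"dy": 0,"dz": -1.2,"twist": 0},{"dx": 0.05,"dy": 0,"dz": -1.4,"twist": 0},{"dx": 0.05,"dy": 0,"dz": -1.6,"twist": 0},{"dx": 0.05,"dy": 0,"dz": -1.6,"twist": 0}]}}

```text
clock: 8.05
position: [0.5543, 0.2425, 0.0734]
tool_rot: [-1.194, 1.565, 1.518]
force: [-3.0, 2.5, -1.2]
grip_width: 0.0172
```

```bash
python3 - <<'E'
from h import *
a=np.radians(-24.3);u=np.array([np.cos(a),np.sin(a)])
plan(np.array([.6525,.1985])-u*.094,.0735,a)
for n,c in(("top",(165,160,70,75,8)),("scene",(325,215,80,65,8))):
    crop(imaging.grab_frame(n)[:,:,::-1],*c,n+"6.png")
E
```

```text
t 8.05 pos [0.5543 0.2425 0.0734] axes x [ 0.     0.006 -1.   ] y [-0.416 -0.909 -0.005]
d cm [-0.01 -0.04 -1.36] twist -0.005 q7 -2.38 force [-3.   2.5 -1.2] w 0.0172
```

View pics/top6.png

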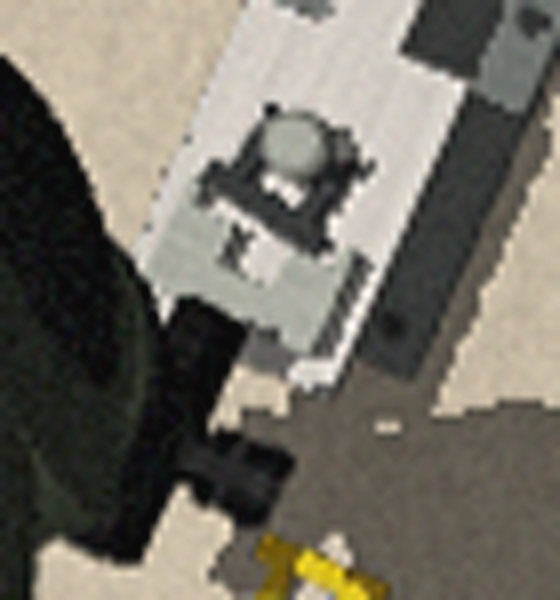

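View pics/scene6.png

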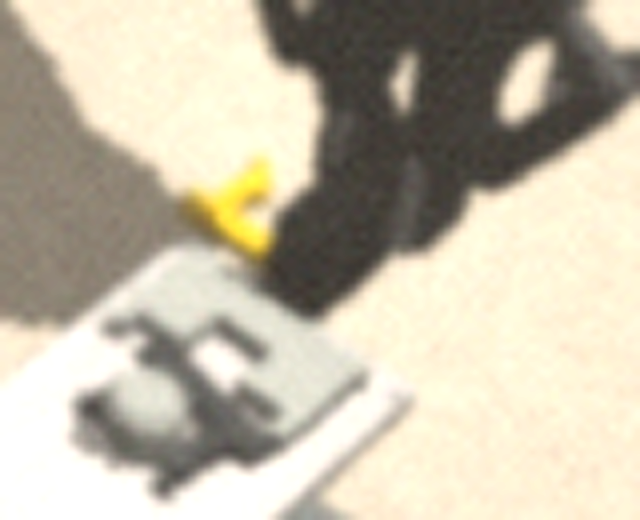

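The clip's noses are at the neck. The jaw tips are at top crop (270,108) and (365,165) on either side of the head, and the push force is about 4 N. I'm pushing through the snap.

Request:
{"op": "arm_command", "data": {"commands": [{"dx": 0,"dy": 0,"dz": -0.2,"twist": 0},{"dx": 0,"dy": 0,"dz": -0.4,"twist": 0},{"dx": 0,"dy": 0,"dz": -0.5,"twist": 0},{"dx": 0,"dy": 0,"dz": -0.6,"twist": 0},{"dx": 0,"dy": 0,"dz": -0.7,"twist": 0},{"dx": 0,"dy": 0,"dz": -0.8,"twist": 0},{"dx": 0,"dy": 0,"dz": -0.8,"twist": 0}]}}

```text
clock: 8.73
position: [0.562, 0.2388, 0.0735]
tool_rot: [-1.348, 1.565, 1.364]
force: [-0.5, 0.3, -1.9]
grip_width: 0.0172
```

```bash
python3 - <<'E'
from h import *
a=np.radians(-24.3);u=np.array([np.cos(a),np.sin(a)])
plan(np.array([.6525,.1985])-u*.094,.0735,a)
for n,c in(("top",(165,160,70,75,8)),("scene",(325,215,80,65,8))):
    crop(imaging.grab_frame(n)[:,:,::-1],*c,n+"7.png")
E
```

```text
t 8.73 pos [0.562  0.2388 0.0735] axes x [ 0.001  0.006 -1.   ] y [-0.416 -0.909 -0.006]
d cm [ 0.   -0.05 -0.51] twist -0.005 q7 -2.371 force [-0.5  0.3 -1.9] w 0.0172
```

View pics/top7.png

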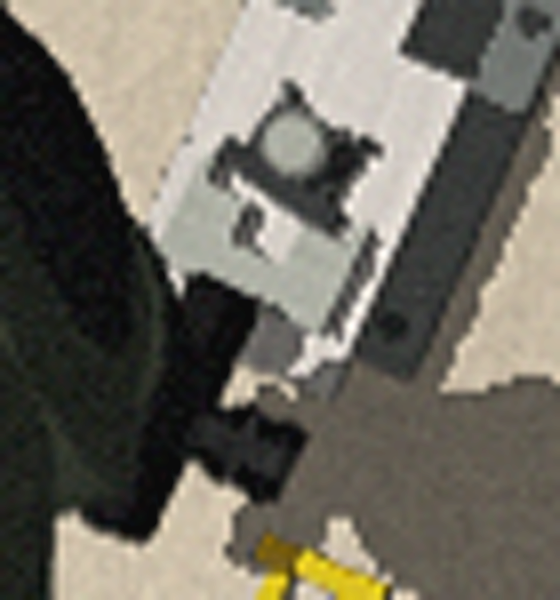

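View pics/scene7.png

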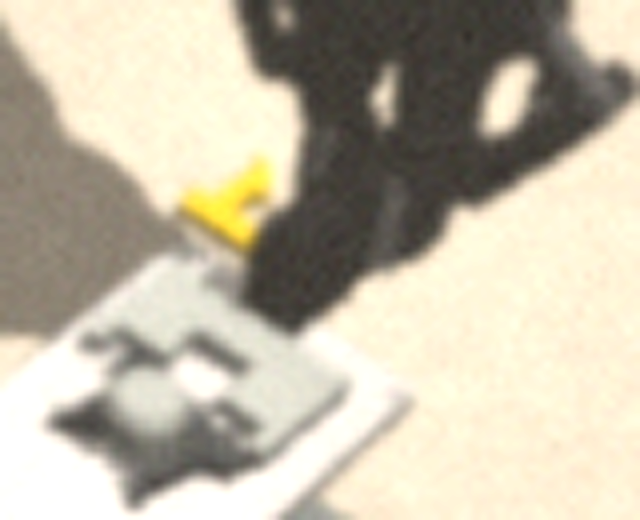

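The push force has dropped to about 0. The jaw tips are now at top crop (293,85) and (378,148), past the head, which looks like the snap. I'm pressing a little further to confirm it has reached its stop.

Request:
{"op": "arm_command", "data": {"commands": [{"dx": 0,"dy": 0,"dz": -0.1,"twist": 0},{"dx": 0,"dy": 0,"dz": -0.2,"twist": 0},{"dx": 0,"dy": 0,"dz": -0.3,"twist": 0},{"dx": 0,"dy": 0,"dz": -0.3,"twist": 0}]}}

```text
clock: 9.17
position: [0.5639, 0.2381, 0.0734]
tool_rot: [-1.075, 1.565, 1.638]
force: [-4.8, 1.7, 1.3]
grip_width: 0.0169
```

Request:
{"op": "arm_command", "data": {"commands": [{"dx": 0,"dy": 0,"dz": -0.1,"twist": 0},{"dx": 0,"dy": 0,"dz": -0.2,"twist": 0},{"dx": 0,"dy": 0,"dz": -0.25,"twist": 0},{"dx": 0,"dy": 0,"dz": -0.25,"twist": 0}]}}

```text
clock: 9.5
position: [0.5643, 0.238, 0.0731]
tool_rot: [-0.588, 1.563, 2.126]
force: [-11.5, 5.3, 0.8]
grip_width: 0.0168
```

```bash
python3 - <<'E'
from h import *
a=np.radians(-24.3);u=np.array([np.cos(a),np.sin(a)])
plan(np.array([.6525,.1985])-u*.094,.0735,a)
for n,c in(("top",(165,160,70,75,8)),("scene",(325,215,80,65,8))):
    crop(imaging.grab_frame(n)[:,:,::-1],*c,n+"8.png")
E
```

```text
t 9.5 pos [0.5643 0.238  0.0731] axes x [-0.004  0.006 -1.   ] y [-0.415 -0.91  -0.004]
d cm [-0.04 -0.03 -0.26] twist -0.004 q7 -2.364 force [-11.5   5.3   0.8] w 0.0168
```

View pics/top8.png

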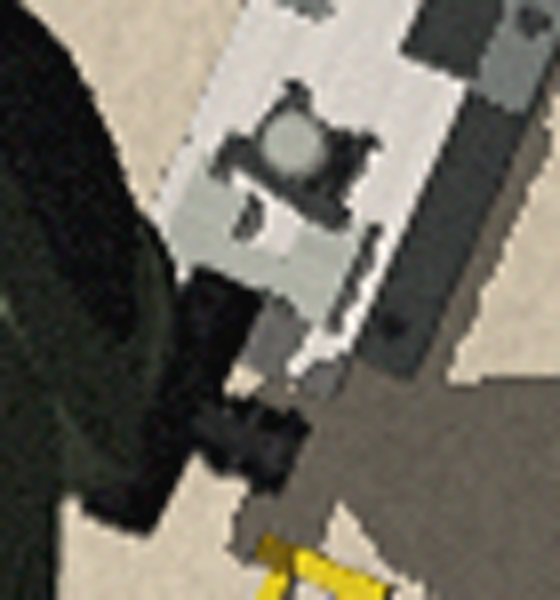

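The force climbs to 12.5 N while the tool moves only 0.4 mm. Since the noses met the neck, the tool has gone 11 mm forward. Both say the clip is against its stop. I'm backing off straight and looking.

Request:
{"op": "arm_command", "data": {"commands": [{"dx": 0,"dy": 0,"dz": 0.3,"twist": 0},{"dx": 0,"dy": 0,"dz": 0.7,"twist": 0},{"dx": 0,"dy": 0,"dz": 1.2,"twist": 0},{"dx": 0,"dy": 0,"dz": 1.8,"twist": 0},{"dx": 0,"dy": 0,"dz": 2.6,"twist": 0},{"dx": 0,"dy": 0,"dz": 3.4,"twist": 0},{"dx": 0,"dy": 0,"dz": 4,"twist": 0},{"dx": -0.5,"dy": 0,"dz": 4,"twist": 0},{"dx": -2,"dy": 0,"dz": 4,"twist": 0},{"dx": -4,"dy": 0,"dz": 4,"twist": 0},{"dx": -5.5,"dy": 0,"dz": 4,"twist": 0},{"dx": -6,"dy": 0,"dz": 4,"twist": 0}]}}

```text
clock: 10.6
position: [0.5291, 0.2545, 0.1357]
tool_rot: [-0.989, 1.563, 1.725]
force: [0.1, 0.4, -1.0]
grip_width: 0.0165
```

```bash
python3 - <<'E'
from h import *
plan((.5992,-.1954),.13,np.radians(25))
for n,c in(("top",(165,140,70,75,8)),("scene",(300,205,90,75,8))):
    crop(imaging.grab_frame(n)[:,:,::-1],*c,n+"9.png")
E
```

```text
t 10.6 pos [0.5291 0.2545 0.1357] axes x [-0.001  0.008 -1.   ] y [-0.415 -0.91  -0.007]
d cm [  0.21  38.03 -25.05] twist -0.864 q7 -2.42 force [ 0.1  0.4 -1. ] w 0.0165
```

View pics/top9.png

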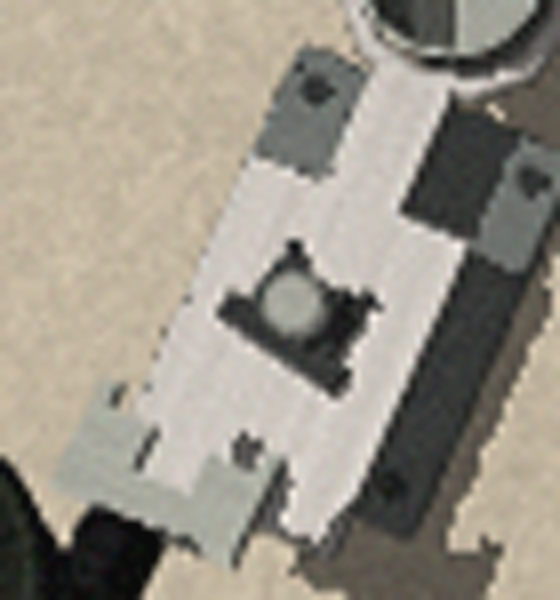

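View pics/scene9.png

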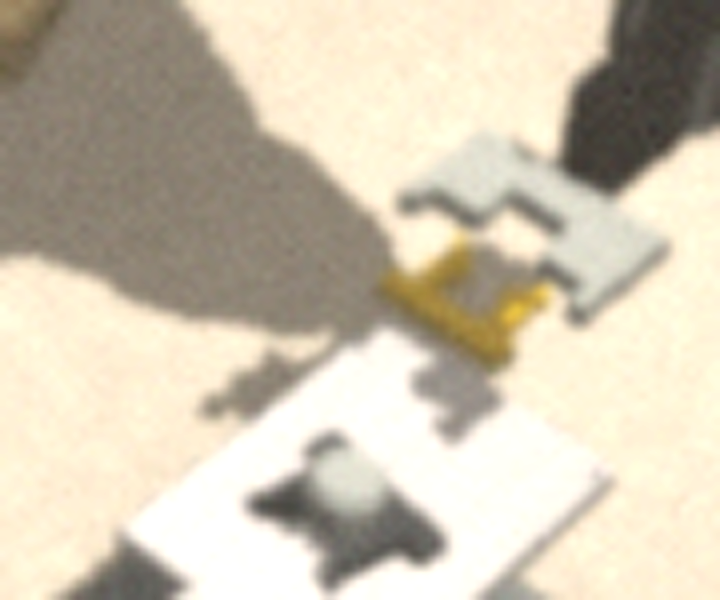

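```bash
python3 - <<'E'
from h import *
T=(165,140,8);S=(300,205,8)
cl=[("top",T,(218,310),(-19,24,7)),("top",T,(338,397),(-19,-24,7)),("top",T,(293,243),(18,10,7)),("top",T,(378,300),(18,-10,7)),
("scene",S,(442,545),(-19,24,7)),("scene",S,(322,436),(-19,-24,7)),("scene",S,(327,590),(18,10,7)),("scene",S,(250,502),(18,-10,7))]
for k in(cl[:2],cl[:4],cl[4:],cl):fit(k,.054,[.65,.2,-.42])
for n,v,p in(("top",T,(293,303)),("scene",S,(350,475))):
    f=lambda w:proj(n,[w[0],w[1],.075])[0]-unc(p,v); print('pin',n,least_squares(f,[.65,.2]).x.round(4))
E
```

```text
[ 0.6529  0.1956 -0.6339] yawdeg -36.32
[[0.5, 0.3], [-0.5, -0.3]]
[ 0.6525  0.1958 -0.6389] yawdeg -36.61
[[0.4, 0.4], [-0.6, -0.2], [3.4, 0.9], [-1.4, -1.9]]
[ 0.6591  0.1977 -0.5372] yawdeg -30.78
[[0.3, -0.2], [-0.0, 0.1], [-2.3, -1.9], [1.0, 3.4]]
[ 0.655   0.1966 -0.5857] yawdeg -33.56
[[0.1, 0.1], [-0.3, -1.3], [2.7, -0.0], [-1.9, -3.2], [0.1, -1.2], [0.7, -1.2], [-2.7, -3.6], [1.0, 1.5]]
pin top [0.6519 0.199 ]
pin scene [0.6537 0.1996]
```

The clip is on the pin, but it looks turned about 8–10° on it. I want to rule out that only one nose has passed the neck, so I'm taking an averaged, sharper look with the model outline drawn over it.

```bash
python3 - <<'E'
from h import *
for n,c in(("top",(190,155,40,42,16)),("scene",(320,245,45,38,16))):
    im=np.mean([imaging.grab_frame(n).astype(float) for _ in range(5)],0)[:,:,::-1]
    np.save(n+"_avg.npy",im)
    crop(im.astype(np.uint8),*c,n+"10.png")
E
```

```text
(no output)
```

View pics/top10.png

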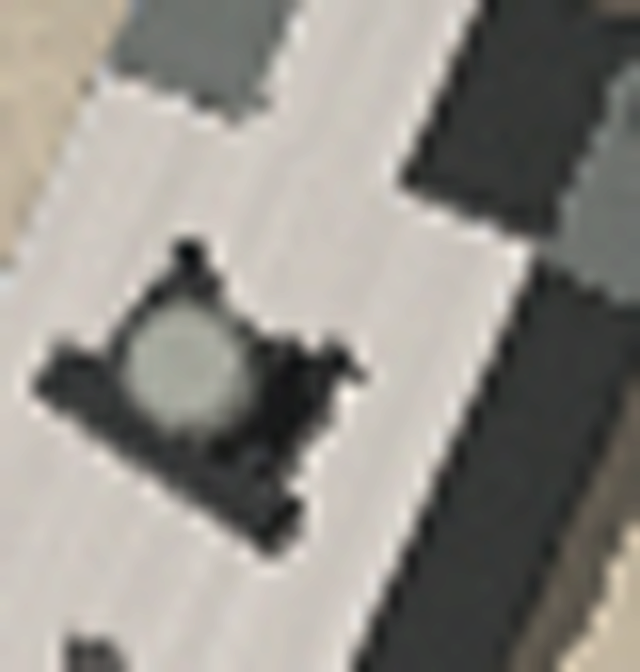

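View pics/scene10.png

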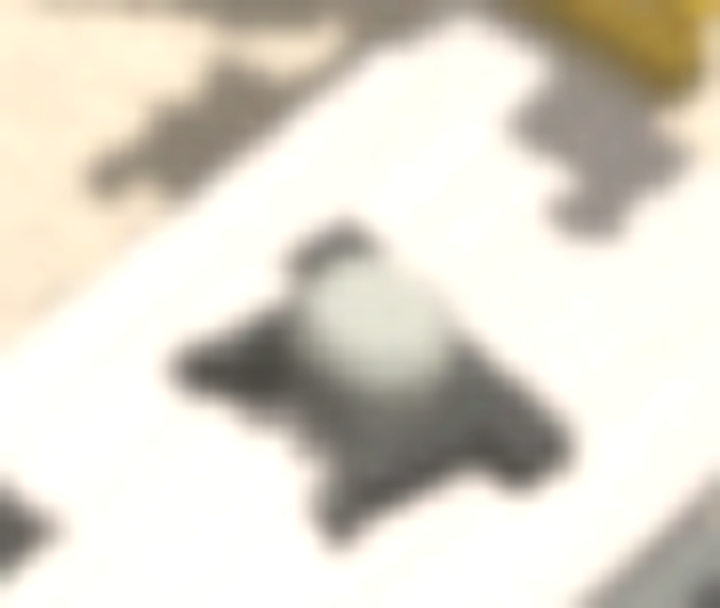

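```bash
python3 - <<'E'
from h import *
T=(190,155,16);S=(320,245,16)
def ray(n,c,p,z): return least_squares(lambda w:proj(n,[w[0],w[1],z])[0]-unc(p,c),[.65,.2]).x
for n,c,pin,L,Rr,tl,tr in(("top",T,(187,366),(33,388),(278,555),(187,240),(362,375)),("scene",S,(375,322),(572,450),(340,222),(338,542),(178,366))):
    p=ray(n,c,pin,.075); l=ray(n,c,L,.0605); r=ray(n,c,Rr,.0605); a=ray(n,c,tl,.0605); b=ray(n,c,tr,.0605)
    y=(l-r)/np.linalg.norm(l-r); x=np.array([y[1],-y[0]])
    g=lambda q:np.round([(q-p)@x*1e3,(q-p)@y*1e3],1)
    print(n,'pin',p.round(4),'yaw',np.degrees(np.arctan2(x[1],x[0])).round(1),'w',np.linalg.norm(l-r),'rear L,R',g(l),g(r),'tips',g(a),g(b))
E
```

```text
top pin [0.652  0.1989] yaw -34.7 w 0.051124485057011046 rear L,R [-17.   23.8] [-17.  -27.3] tips [18.5 17. ] [ 16.2 -21.2]
scene pin [0.656  0.1994] yaw -34.7 w 0.049157445115019176 rear L,R [-17.5  23.3] [-17.5 -25.9] tips [19.4 18.4] [ 18.2 -17.4]
```

Both cameras agree the clip is home. The rear face is about 17 mm behind the pin axis (nominal 19), and both jaw tips are about 18 mm ahead of it and symmetric. It is only turned about 10° on the pin, so I'll press once more squarely with both prongs to straighten it and confirm the stop.

Request:
{"op": "arm_command", "data": {"commands": [{"dx": 2,"dy": 0,"dz": 0,"twist": 0},{"dx": 4,"dy": 0,"dz": 0,"twist": 0},{"dx": 5.5,"dy": 0,"dz": 0,"twist": 0},{"dx": 6.1,"dy": 0,"dz": 0,"twist": 0},{"dx": 6.1,"dy": 0,"dz": 0,"twist": 0},{"dx": 6.1,"dy": 0,"dz": -0.7,"twist": 0},{"dx": 6.1,"dy": 0.05,"dz": -1.4,"twist": 0},{"dx": 6.1,"dy": 0.05,"dz": -2.1,"twist": 0},{"dx": 6.1,"dy": 0.05,"dz": -2.6,"twist": 0},{"dx": 6.1,"dy": 0.05,"dz": -2.8,"twist": 0},{"dx": 6.1,"dy": 0.05,"dz": -2.8,"twist": 0}]}}

```text
clock: 12.12
position: [0.5537, 0.2419, 0.072]
tool_rot: [-0.59, 1.564, 2.123]
force: [-0.1, -0.4, -1.5]
grip_width: 0.017
```

```bash
python3 - <<'E'
from h import *
plan((.5643,.238),.0735,np.radians(-24.3))
for n,c in(("top",(165,160,70,75,8)),):
    crop(imaging.grab_frame(n)[:,:,::-1],*c,n+"11.png")
E
```

```text
t 12.12 pos [0.5537 0.2419 0.072 ] axes x [-0.004  0.006 -1.   ] y [-0.416 -0.91  -0.004]
d cm [-0.16 -0.08 -1.13] twist -0.004 q7 -2.372 force [-0.1 -0.4 -1.5] w 0.017
```

View pics/top11.png

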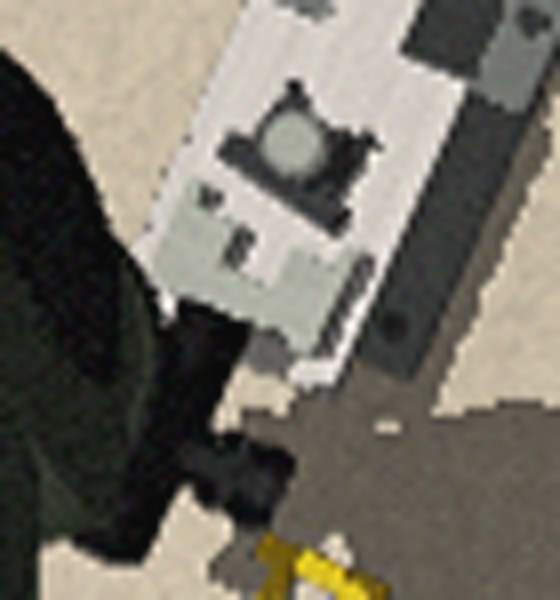

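The fork is square behind the clip. The gap is small at the right end, at (335,245), and larger at the left, at (205,180), so pressing should straighten it.

Request:
{"op": "arm_command", "data": {"commands": [{"dx": -0.1,"dy": 0,"dz": -0.3,"twist": 0},{"dx": -0.1,"dy": 0,"dz": -0.6,"twist": 0},{"dx": -0.1,"dy": 0,"dz": -0.9,"twist": 0},{"dx": -0.1,"dy": 0,"dz": -1.1,"twist": 0},{"dx": -0.1,"dy": 0,"dz": -1.3,"twist": 0},{"dx": -0.1,"dy": 0,"dz": -1.4,"twist": 0},{"dx": -0.1,"dy": 0,"dz": -1.5,"twist": 0},{"dx": -0.1,"dy": 0,"dz": -1.5,"twist": 0}]}}

```text
clock: 12.83
position: [0.5638, 0.2376, 0.0722]
tool_rot: [-0.164, 1.559, 2.551]
force: [-17.8, 7.5, 4.2]
grip_width: 0.0166
```

```bash
python3 - <<'E'
from h import *
plan((.5643,.238),.0735,np.radians(-24.3))
for n,c in(("top",(165,160,70,75,8)),):
    crop(imaging.grab_frame(n)[:,:,::-1],*c,n+"12.png")
E
```

```text
t 12.83 pos [0.5638 0.2376 0.0722] axes x [-0.01   0.007 -1.   ] y [-0.413 -0.911 -0.002]
d cm [-0.13 -0.06 -0.03] twist -0.002 q7 -2.355 force [-17.8   7.5   4.2] w 0.0166
```

View pics/top12.png

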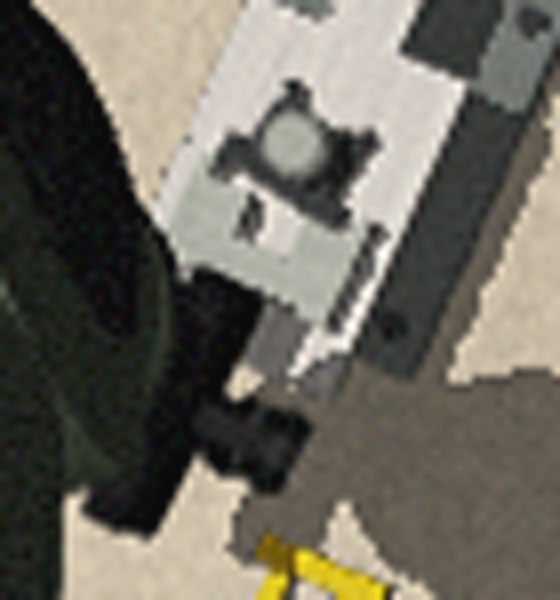

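At 19 N the tool stops firmly at the same place as before, so the clip is fully seated, still slightly turned on the pin. I'm backing off and lifting.

Request:
{"op": "arm_command", "data": {"commands": [{"dx": -0.1,"dy": 0,"dz": 0.4,"twist": 0},{"dx": -0.1,"dy": 0,"dz": 0.8,"twist": 0},{"dx": -0.1,"dy": 0,"dz": 1.3,"twist": 0},{"dx": -0.1,"dy": 0,"dz": 2,"twist": 0},{"dx": -0.1,"dy": 0,"dz": 2.8,"twist": 0},{"dx": -0.1,"dy": 0,"dz": 3.6,"twist": 0},{"dx": -0.1,"dy": 0,"dz": 4,"twist": 0},{"dx": -1,"dy": 0,"dz": 4,"twist": 0},{"dx": -3,"dy": 0,"dz": 4,"twist": 0},{"dx": -5,"dy": 0,"dz": 4,"twist": 0},{"dx": -6.2,"dy": 0,"dz": 4,"twist": 0},{"dx": -6.5,"dy": 0,"dz": 4,"twist": 0}]}}

```text
clock: 13.88
position: [0.5291, 0.254, 0.1401]
tool_rot: [-0.442, 1.56, 2.273]
force: [0.3, 0.8, -1.2]
grip_width: 0.0173
```

```bash
python3 - <<'E'
from h import *
plan((.5992,-.1954),.13,np.radians(25))
E
```

```text
t 13.88 pos [0.5291 0.254  0.1401] axes x [-0.007  0.008 -1.   ] y [-0.414 -0.91  -0.005]
d cm [  0.58  38.02 -24.98] twist -0.863 q7 -2.413 force [ 0.3  0.8 -1.2] w 0.0173
```

Request:
{"op": "arm_command", "data": {"commands": [{"dx": 0,"dy": 1.5,"dz": -1,"twist": -0.05},{"dx": 0,"dy": 4,"dz": -2.6,"twist": -0.11},{"dx": 0,"dy": 7,"dz": -4.6,"twist": -0.18},{"dx": 0,"dy": 10.5,"dz": -6.9,"twist": -0.26},{"dx": 0,"dy": 14,"dz": -9.2,"twist": -0.34},{"dx": 0,"dy": 17.5,"dz": -11.5,"twist": -0.42},{"dx": 0,"dy": 21,"dz": -13.8,"twist": -0.5},{"dx": 0,"dy": 24.5,"dz": -16.1,"twist": -0.58},{"dx": 0,"dy": 28,"dz": -18.4,"twist": -0.66},{"dx": 0,"dy": 31.5,"dz": -20.7,"twist": -0.74},{"dx": 0,"dy": 34,"dz": -22.3,"twist": -0.8},{"dx": 0,"dy": 34,"dz": -22.3,"twist": -0.8}]}}

```text
clock: 14.88
position: [0.5908, -0.1561, 0.1356]
tool_rot: [-0.991, 1.562, 2.52]
force: [-1.0, -0.3, -1.5]
grip_width: 0.0168
```

```bash
python3 - <<'E'
from h import *
plan((.5992,-.1954),.06,np.radians(25))
E
```

```text
t 14.88 pos [ 0.5908 -0.1561  0.1356] axes x [-0.008  0.005 -1.   ] y [ 0.361 -0.933 -0.008]
d cm [7.53 4.03 0.6 ] twist -0.067 q7 -1.067 force [-1.  -0.3 -1.5] w 0.0168
```

Request:
{"op": "arm_command", "data": {"commands": [{"dx": 0.5,"dy": 2,"dz": 0.3,"twist": -0.03},{"dx": 1.5,"dy": 3.5,"dz": 0.5,"twist": -0.06},{"dx": 3,"dy": 4,"dz": 0.6,"twist": -0.067},{"dx": 5,"dy": 4,"dz": 0.6,"twist": -0.067},{"dx": 6.8,"dy": 4,"dz": 0.6,"twist": -0.067},{"dx": 7.5,"dy": 4,"dz": 0.6,"twist": -0.067},{"dx": 7.5,"dy": 4,"dz": 0.6,"twist": -0.067}]}}

```text
clock: 15.47
position: [0.5979, -0.1942, 0.058]
tool_rot: [-0.975, 1.558, 2.604]
force: [-0.8, 0.2, -0.4]
grip_width: 0.0168
```

```bash
python3 - <<'E'
from h import *
plan((.5992,-.1954),.022,np.radians(25))
crop(imaging.grab_frame("scene")[:,:,::-1],150,150,110,120,5,"s13.png")
E
```

```text
t 15.47 pos [ 0.5979 -0.1942  0.058 ] axes x [-0.011  0.007 -1.   ] y [ 0.423 -0.906 -0.011]
d cm [ 3.6  0.2 -0.1] twist 0.0 q7 -0.962 force [-0.8  0.2 -0.4] w 0.0168
```

View pics/s13.png

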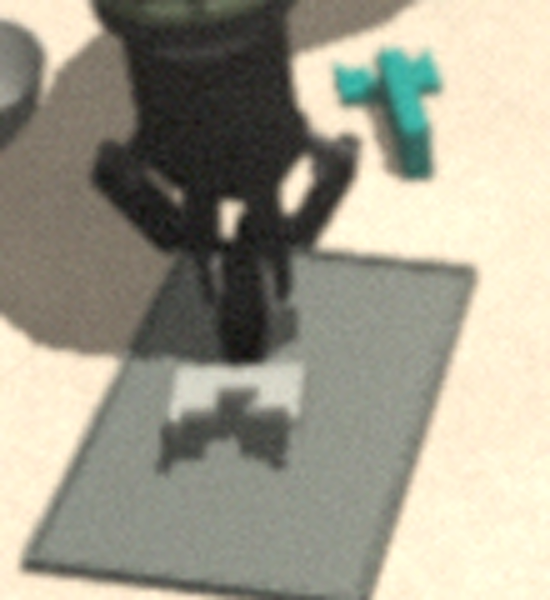

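The fork is above the tray in its original place; its head is at crop (235,390). I'm lowering it slowly, watching the force.

Request:
{"op": "arm_command", "data": {"commands": [{"dx": 0.8,"dy": 0.1,"dz": 0,"twist": 0},{"dx": 1.6,"dy": 0.2,"dz": -0.1,"twist": 0},{"dx": 2.3,"dy": 0.2,"dz": -0.1,"twist": 0},{"dx": 2.8,"dy": 0.2,"dz": -0.1,"twist": 0},{"dx": 3.1,"dy": 0.2,"dz": -0.1,"twist": 0},{"dx": 3.3,"dy": 0.2,"dz": -0.1,"twist": 0},{"dx": 3.4,"dy": 0.2,"dz": -0.1,"twist": 0},{"dx": 3.4,"dy": 0.2,"dz": -0.1,"twist": 0}]}}

```text
clock: 16.18
position: [0.6001, -0.1957, 0.0254]
tool_rot: [-1.013, 1.56, 2.565]
force: [-0.1, -1.0, -1.9]
grip_width: 0.0167
```

Request:
{"op": "arm_command", "data": {"commands": [{"dx": 0.05,"dy": 0,"dz": 0,"twist": 0},{"dx": 0.1,"dy": 0,"dz": 0,"twist": 0},{"dx": 0.15,"dy": 0,"dz": 0,"twist": 0},{"dx": 0.15,"dy": 0,"dz": 0,"twist": 0}]}}

```text
clock: 16.52
position: [0.6001, -0.1957, 0.024]
tool_rot: [-1.015, 1.56, 2.563]
force: [-1.1, -0.2, -0.7]
grip_width: 0.017
```

Request:
{"op": "arm_command", "data": {"commands": [{"dx": 0.1,"dy": 0,"dz": 0,"twist": 0},{"dx": 0.2,"dy": 0,"dz": 0,"twist": 0},{"dx": 0.2,"dy": 0,"dz": 0,"twist": 0},{"dx": 0.2,"dy": 0,"dz": 0,"twist": 0}]}}

```text
clock: 16.85
position: [0.6002, -0.1957, 0.0221]
tool_rot: [-1.025, 1.56, 2.553]
force: [-0.0, 0.3, 1.7]
grip_width: 0.0164
```

Request:
{"op": "arm_command", "data": {"commands": [{"dx": 0.05,"dy": 0,"dz": 0,"twist": 0},{"dx": 0.1,"dy": 0,"dz": 0,"twist": 0},{"dx": 0.1,"dy": 0,"dz": 0,"twist": 0}]}}

```text
clock: 17.1
position: [0.6004, -0.1957, 0.0218]
tool_rot: [-1.035, 1.561, 2.543]
force: [-2.5, 2.0, 13.3]
grip_width: 0.0169
```

Request:
{"op": "arm_command", "data": {"commands": [{"dx": 0,"dy": 0,"dz": 0,"twist": 0},{"dx": 0,"dy": 0,"dz": 0,"twist": 0},{"dx": 0,"dy": 0,"dz": 0,"twist": 0},{"dx": 0,"dy": 0,"dz": 0,"twist": 0},{"dx": 0,"dy": 0,"dz": 0,"twist": 0},{"dx": 0,"dy": 0,"dz": 0,"twist": 0},{"dx": 0,"dy": 0,"dz": 0,"twist": 0},{"dx": 0,"dy": 0,"dz": 0,"twist": 0},{"dx": 0,"dy": 0,"dz": 0,"twist": 0},{"dx": 0,"dy": 0,"dz": 0,"twist": 0}], "grip": -1}}

```text
clock: 17.93
position: [0.6004, -0.1957, 0.0218]
tool_rot: [-1.041, 1.561, 2.537]
force: [-0.1, -0.0, -0.8]
grip_width: 0.0855
```

Request:
{"op": "arm_command", "data": {"commands": [{"dx": -1,"dy": 0,"dz": 0,"twist": 0},{"dx": -2.5,"dy": 0,"dz": 0,"twist": 0},{"dx": -4.5,"dy": 0,"dz": 0,"twist": 0},{"dx": -7,"dy": 0,"dz": 0,"twist": 0},{"dx": -10,"dy": 0,"dz": 0,"twist": 0},{"dx": -13,"dy": 0,"dz": 0,"twist": 0},{"dx": -16,"dy": 0,"dz": 0,"twist": 0},{"dx": -19,"dy": 0,"dz": 0,"twist": 0},{"dx": -21,"dy": 0,"dz": 0,"twist": 0},{"dx": -22,"dy": 0,"dz": 0,"twist": 0},{"dx": -22,"dy": 0,"dz": 0,"twist": 0}]}}

```text
clock: 18.85
position: [0.603, -0.1972, 0.2445]
tool_rot: [-1.221, 1.564, 2.357]
force: [-0.5, -0.1, -1.1]
grip_width: 0.0853
```

```bash
python3 - <<'E'
from h import *
s=sensors.observe();print(s['clock'],s['position'],s['force'],s['grip_width'])
for n in("scene","top"): cv2.imwrite(f"pics/{n}14.png",imaging.grab_frame(n)[:,:,::-1])
crop(cv2.imread("pics/scene14.png"),150,180,110,95,6,"s14c.png")
E
```

```text
18.85 [ 0.60300762 -0.19722172  0.24447362] [-0.50433633 -0.07203206 -1.14198863] 0.08533925000905801
```

View pics/scene14.png

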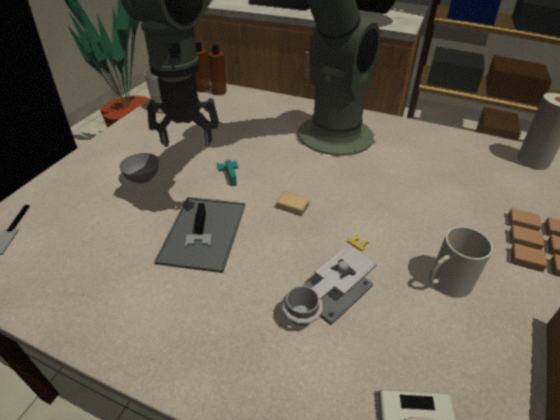

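View pics/top14.png

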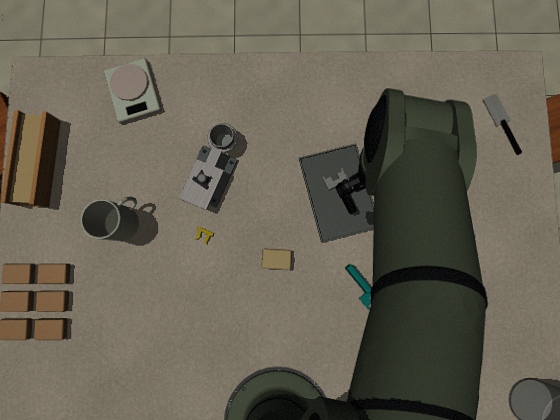

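View pics/s14c.png

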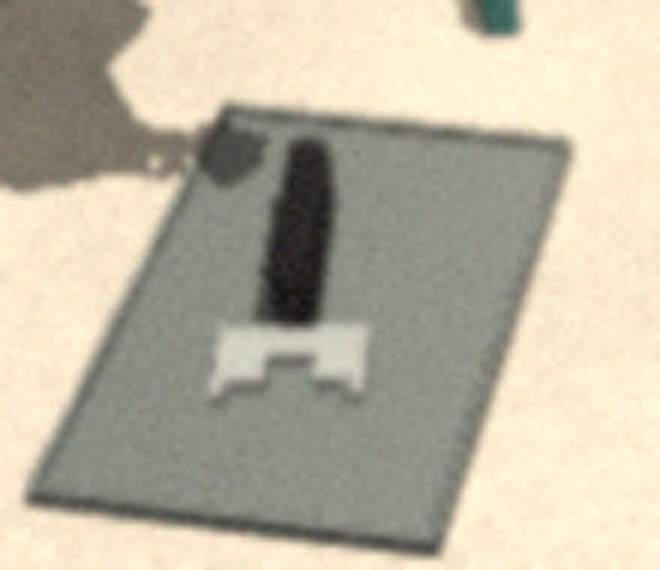

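The fork lies flat in the tray at its original place, with its head at scene (198,240). The soap (293,204), jug (462,262) and bowl (140,168) are where they started. Last, a check of the clip before handing in.

```bash
python3 - <<'E'
from h import *
crop(cv2.imread("pics/top14.png"),190,155,40,42,14,"c15.png")
crop(cv2.imread("pics/scene14.png"),320,245,45,38,14,"c15s.png")
E
```

```text
(no output)
```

View pics/c15.png

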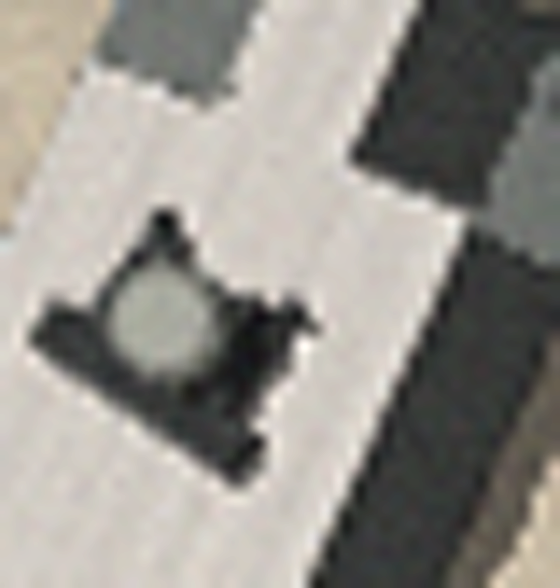

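View pics/c15s.png

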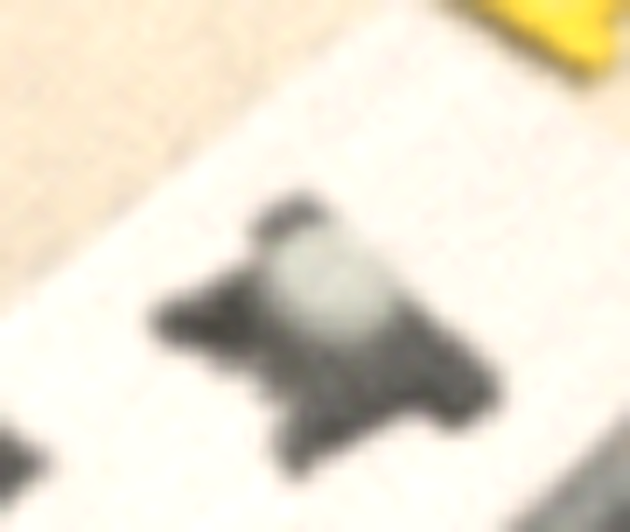

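The clip is still seated around the pin's neck. Its back runs (30,340)–(240,488), with both jaws past the head. Handing in.

```bash
python3 - <<'E'
from workcell import order
print(order.job_done())
E
```

```text
the job is handed in; nothing more can be done
None
```

The clip is snapped home on the pivot pin. The fork is lying flat and released in its tray, at about the spot I took it from. I handed the job in at about 19 s on the robot's clock.

- **Push:** I used only the fork's prongs; the gripper never touched the clip. I saw about 4 N as the noses met the neck, then the force dropped to about 0. After that the clip stopped firmly at the same place twice, at about 12.5 N and then 19 N.
- **Seating:** Both cameras put the clip's rear face about 17 mm behind the pin's axis (nominal 19 mm, within pixel error). The jaw tips are 16–19 mm past it on both sides.
- **Surroundings:** The bowl, jug and soap bar are where they started, judged by eye in the last pictures; I did not measure them.
- **Not as I wanted:** The clip sits turned about 10° on the pin relative to the arm, and the second push did not straighten it.
- **Disagreement:** The two cameras differed by about 4 mm on the pin's position. I therefore relied on the clip's position relative to the pin, and on the push forces.

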